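# Cover the polished lens and hold the loupe over its window

## Task

Get the polished lens ready for inspection: put the flanged metal dust cover on the cup of the inspection stand so that it sits down all round, level, and let go of it. Then bring the black loupe, upright with its wide end down, and finish while holding it still in the gripper, centred about 10 mm above the cover's window and not touching it. Do not bump the upright screen or the stand, and leave the screwdriver, marker and pliers where they are.

Things in the scene. Friction and masses are not known exactly. Their poses are not given: they have to be found in the camera images.
- stand_rim (a point): centre of the mouth of the inspection stand's cup, at its rim, 48 mm above the worktop. The stand is fixed: a dark steel foot disc 90 mm across, 8 mm high, a short aluminium column, and a dark round cup 74 mm across outside, 66 mm inside, 26 mm high, open at the top, with a pale round lens lying on its floor about 15 mm below the rim. z is up
- cover: the loose pale aluminium dust cover, round, 25 mm high, 90 g; origin at the centre of its underside, z up. A tapered lip 5 mm high (55 mm across below, 61 mm above) drops into the cup with 2.5 mm play all round; its flange, 74 mm across, 5 to 9 mm above the origin, rests on the rim. Starts upright on the worktop right of the screen. Seated, its origin is on the cup's axis 5 mm below the rim.
- cover_neck (a point): centre, half-way up, of the cover's straight neck, the place to grip: 44 mm across, from the flange's top (9 mm above the underside) to 25 mm; this point is 17 mm above the underside
- cover_window (a point): centre of the upper face of the clear window, 39 mm across, flush with the top of the cover's neck, 25 mm above the cover's underside
- loupe_mid (a point): centre, half-way up, of the loose black eye loupe: a short barrel 30 mm high, flared to 38 mm across at the wide end it stands on and narrower at the top, 40 g; solid. z up, along its axis. It starts standing on the worktop right of the screen; loupe and cover may change places. Grip it across the barrel.
- loupe_foot (a point): centre of the loupe's wide lower end, 15 mm below loupe_mid along its axis
- loupe: the same loupe; origin at the centre of its wide lower end, z along its axis, up at the start
- stand: the inspection stand described above; origin under its centre on the worktop
- screen: a fixed upright grey sheet-metal swarf screen between the loose things (to its right) and the stand (to its left): 180 mm long along its x axis, 8 mm thick at its rolled top edge, 91 mm high, with a foot 3 mm high that reaches 38 mm to its +y side; origin at the middle of the sheet's lower edge
- screen_top (a point): middle of the screen's top edge, 91 mm above the worktop
- driver_mid (a point): bystander: middle of a silver precision screwdriver, 95 mm long, 14 mm thick, lying on the worktop
- pen_mid (a point): bystander: middle of a black marker, 136 mm long, 13 mm thick, lying on the worktop
- pliers_mid (a point): bystander: middle of small steel pliers, 118 by 49 by 10 mm, lying on the worktop
Not all that is in view belongs to the job. What is shaped like the cover but blue or orange is not meant.

How it is judged (in metres and radians):
On the way:
1. the cover sits on the cup, level, and is let go (horizontal distance between cover and stand_rim below 0.005 m and z of cover in the frame of stand_rim between -0.008 and -0.003 m and angle between cover's own z axis and vertical below 0.05 rad and contact force between the fingers and cover below 0.05 N and linear speed of cover below 0.02 m/s), for 0.3 s.
At the end, for the whole second after the job is handed in: The cover is seated in the cup (within 5 mm of its axis, lip inside, level within 3 degrees) and untouched; the gripper still holds the loupe at rest, upright within 8 degrees, its wide end 4 to 18 mm above the window and within 7 mm of the window's centre, touching nothing but the gripper (horizontal distance between cover and stand_rim below 0.005 m and z of cover in the frame of stand_rim between -0.008 and -0.003 m and angle between cover's own z axis and vertical below 0.05 rad and horizontal distance between loupe_foot and cover_window below 0.007 m and z of loupe_foot in the frame of cover_window between 0.004 and 0.018 m and z of loupe_mid in the frame of loupe_foot above 0 m and height (world z) of loupe_mid above 0.08 m and angle between loupe's own z axis and vertical below 0.15 rad and contact force between the fingers and loupe above 0.5 N and contact force between each of loupe, the arm, the fingers and cover below 0.05 N and contact force between loupe and stand below 0.05 N and linear speed of loupe below 0.02 m/s); the arm keeps its last pose, push and grip.
It fails at once if the screen is bumped (contact force between screen and anything else above 2 N).
It fails at once if the robot bumps the stand (contact force between stand and the arm above 2 N or contact force between stand and the fingers above 2 N).
It fails at once if a bystander is moved more than 20 mm (distance of any of driver_mid, pen_mid, pliers_mid from where it was at the start of the episode above 0.02 m).
It also fails if it takes over 70 s, if anything falls off the work surface, if the arm or the gripper's body presses on something with over 40 N, if the wrist force passes 120 N, or if a joint passes its speed limit or range.

## Robot

A 6-joint arm with a two-finger parallel gripper is mounted at the origin on a cart in front of the work surface, level with it; the furniture and walls round the work are solid. World frame = base frame: x ahead of the robot, y to its left, z up, the work surface at z = 0. Lengths are in m, angles in degrees, forces in N, time in s.
With the tool pointing down it reaches from about 0.4 to 0.825 m from the base axis. Payload 7 kg.
Tool frame: the origin (TCP) lies midway between the tips of the shut fingers; the grasp point (between the pads) lies 19 mm behind it (r.hold_point_z is the distance from the TCP to the grasp point, in m); x points along the fingers, y is the direction in which the jaws open and shut, and the axes are right-handed (so a half turn about x gives the same grasp; the last joint's range is limited). The gripper opens to 88 mm and grips with 3 to 60 N. Pads are 19 mm wide; open, the fingers measure 130 mm over their backs; the gripper's body (78 mm by 193 mm) begins 47 mm behind the grasp point.
Start: joints at [93.169, 20.546, 0.682, 0, -70.136, -16.507], TCP at [0.156, 0.657, 0.227] pointing down, gripper open.
Joint ranges: [-176.03, 176.03], [-82.01, 121.73], [-58.28, 71.71], [-173.87, 95.51], [-174.79, -0.11], [-173.66, 173.66]. Speed limits (degrees/s): [136.94, 136.94, 172.46, 180, 180, 180].

## Interface

Orientations are given as [roll, pitch, yaw] about the fixed x, y, z axes, in that order (R = Rz(yaw) Ry(pitch) Rx(roll)).
In Python, from plant import r, viewer, order gives the robot as it stands. The module is installed in compiled form; this text tells all that it offers.
- The arm moves only by the shell command python3 -m creep 'ROWS' [FORCE]. ROWS is JSON, a list of rows, each an object of numbers: "ax", "ay", "az": the turn, a rotation vector about the tool's x, y, z in degrees; "tx", "ty", "tz": the shift along the tool's x, y, z in m; "fingers": the finger opening in m, from 0 to 0.0876. A call has 1 to 5 rows; each row is the pose to reach, as a shift and turn from the pose commanded when the call began, along the tool's axes at that moment; what a row does not reach only later rows make up. A row lasts 1/10 s, in which the tool goes at most 50 mm and 8.59 degrees, less where a joint would pass 70% of its speed; a pose out of reach is approached as far as the arm can. A call with a gripper value outside its range is refused whole. The fingers move at their own pace and stop on an object; FORCE is the grip in N (left out, the last holds). Time passes only in rows, so rows that repeat a pose let the fingers close. It gives the time, the measured TCP pose, the force and the opening at its end, in the units of the state.
- r.get_state(): the state, without advancing time (a new reading comes with each control period).
- viewer.capture(name): name is "side" or "top"; returns a dict with "pixels" (400x640x3 uint8, blue, green, red), "depth" (400x640 float32, m along the optical axis (not along the pixel's ray), 0 where there is no reading), "fx", "fy", "cx", "cy" (pixels), "rvec" (rotation vector, rad) and "tvec" (3), from world to camera coordinates, as OpenCV has them. Camera axes: x right, y down, z forward; pixel columns grow to the right and rows downward; lengths in m; the calibration is good to about 2 mm. A picture is of the moment at which its call begins.
- order.close_job(): hands the job in, once; it reports no verdict.
The state is a dict: "time_s": time; "joints": joint angles; "qd": joint speeds; "joint_torque": joint torques, N m; "tcp_pos": TCP position; "eef_rot": TCP orientation; "contact_force": force on the tool from outside, world axes, zero at the start; "moment": the same for the moment, N m; "gripper_width": finger opening in m.
Only numpy, scipy, OpenCV 4.12 (cv2) and the standard library are available. Lean on these libraries where they do the work, as an engineer would, in place of code of your own. Each camera call takes 0.05 s, during which the arm holds its last target.

## Working session

There is one attempt and no reset: what is moved stays moved. The work goes in short steps, Python scripts to look and compute and a shell command to move; the robot and the scene stay as the last step left them, time stands still between calls to the robot, and variables do not carry over. Pictures are saved under pics/ and viewed, and the job is handed in when it is done.

```bash
mkdir -p pics; cat > h.py <<'E'
import numpy as np, cv2
from plant import r, viewer, order
def cap(n):
    c=viewer.capture(n); c['R']=cv2.Rodrigues(np.array(c['rvec'],float))[0]; c['t']=np.array(c['tvec'],float).reshape(3); return c
def ray(c,u,v):
    d=c['R'].T@np.array([(u-c['cx'])/c['fx'],(v-c['cy'])/c['fy'],1.]); o=-c['R'].T@c['t']; return o,d
def onz(c,u,v,z):
    o,d=ray(c,u,v); return o+d*(z-o[2])/d[2]
def cloud(c):
    v,u=np.mgrid[:400,:640]; d=c['depth']; P=np.stack([(u-c['cx'])/c['fx']*d,(v-c['cy'])/c['fy']*d,d],-1)
    return (P-c['t'])@c['R']
def proj(c,p):
    q=c['R']@np.array(p)+c['t']; return q[0]/q[2]*c['fx']+c['cx'],q[1]/q[2]*c['fy']+c['cy']
E
python3 - <<'E'
from h import *
print(r.get_state(), r.hold_point_z)
for n in('side','top'):
    c=cap(n); cv2.imwrite(f'pics/{n}0.png',c['pixels']); print(n,-c['R'].T@c['t'],c['R'][2],c['fx'],(c['depth']>0).mean())
E
```

```text
{'time_s': 0.0, 'joints': array([ 9.31676745e+01,  2.05913217e+01,  6.35017888e-01, -1.91279116e-02,
       -7.01331242e+01, -1.65088716e+01]), 'qd': array([-0.05164992, -0.03831001, -0.09257025, -0.03386945,  0.10572177,
       -0.05584314]), 'joint_torque': array([ 2.11029233e-03, -5.82720172e+01,  2.93057656e+01,  6.99679077e+00,
        7.02322679e-03, -1.52330790e-04]), 'tcp_pos': array([0.15565113, 0.65633685, 0.22563651]), 'eef_rot': array([ 95.14133106,  89.90878148, -98.20638051]), 'contact_force': array([-0.1847929 ,  0.06999429,  0.28264746]), 'moment': array([-0.05008758,  0.00551366, -0.03575968]), 'gripper_width': 0.08759454187933317} 0.0188
side [ 0.24587045 -1.10777037  0.92436449] [ 0.22254364  0.71657267 -0.6610582 ] 430.81819095958895 0.99616015625
top [-0.28251206 -0.55638611  1.73215413] [ 0.43206606  0.17138868 -0.8854066 ] 509.2821590792645 0.99609765625
```

View pics/side0.png

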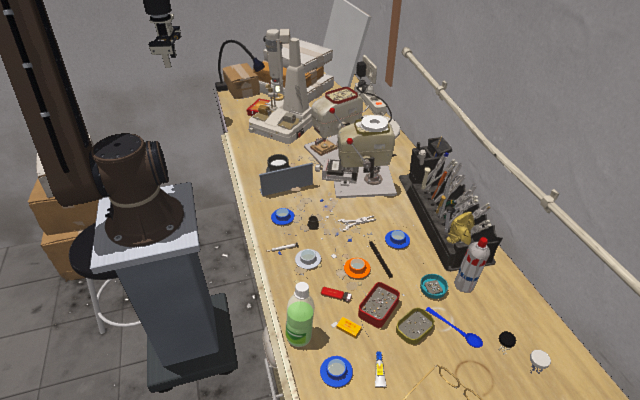

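View pics/top0.png

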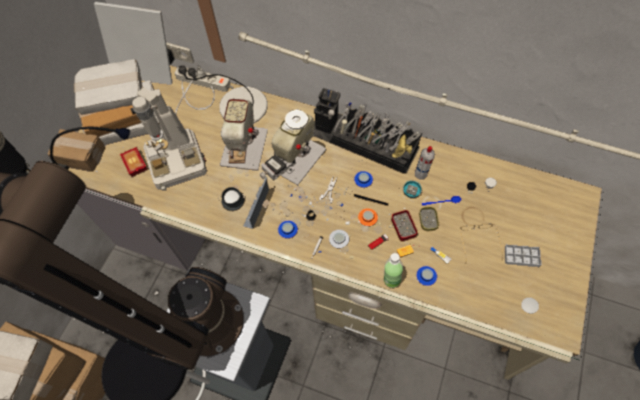

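The side view has the pale cover at (308,258), the loupe at (313,223), the screen at (287,180) and the stand behind it at (278,162). In the top view they are at (339,239), (311,215), (259,203) and (232,198). Next I'll zoom in.

```bash
python3 - <<'E'
from h import *
a=cap('side'); b=cap('top')
A=cv2.resize(a['pixels'][140:290,240:440],None,fx=4,fy=4,interpolation=cv2.INTER_CUBIC)
B=cv2.resize(b['pixels'][150:300,200:400],None,fx=4,fy=4,interpolation=cv2.INTER_CUBIC)
cv2.imwrite('pics/sz.png',A);cv2.imwrite('pics/tz.png',B)
for c,pts in((a,[(308,258),(313,223),(278,162),(287,180)]),(b,[(339,239),(311,215),(232,198),(259,203)])):
    P=cloud(c)
    for u,v in pts: print(u,v,P[v,u].round(4), onz(c,u,v,0.03).round(4))
E
```

```text
308 258 [ 0.4383 -0.333   0.0248] [ 0.4372 -0.3375  0.03  ]
313 223 [ 0.4909 -0.2017  0.0234] [ 0.4892 -0.2083  0.03  ]
278 162 [0.4594 0.135  0.0249] [0.4581 0.1279 0.03  ]
287 180 [0.4612 0.0028 0.0421] [0.4642 0.018  0.03  ]
339 239 [ 0.4273 -0.321   0.0357] [ 0.4297 -0.3202  0.03  ]
311 215 [ 0.5034 -0.1812 -0.0075] [ 0.4864 -0.1893  0.03  ]
232 198 [0.4524 0.1201 0.03  ] [0.4524 0.1201 0.03  ]
259 203 [0.456  0.0057 0.0557] [0.4673 0.0144 0.03  ]
```

View pics/sz.png

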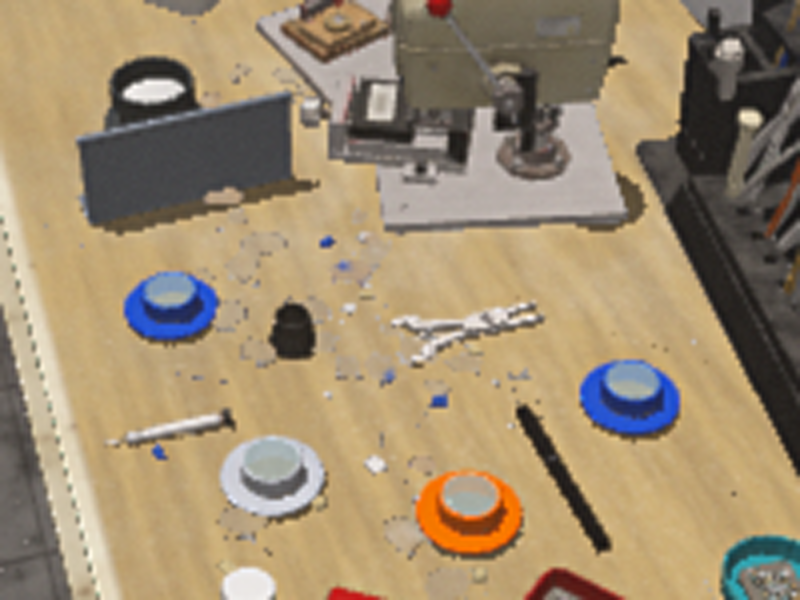

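View pics/tz.png

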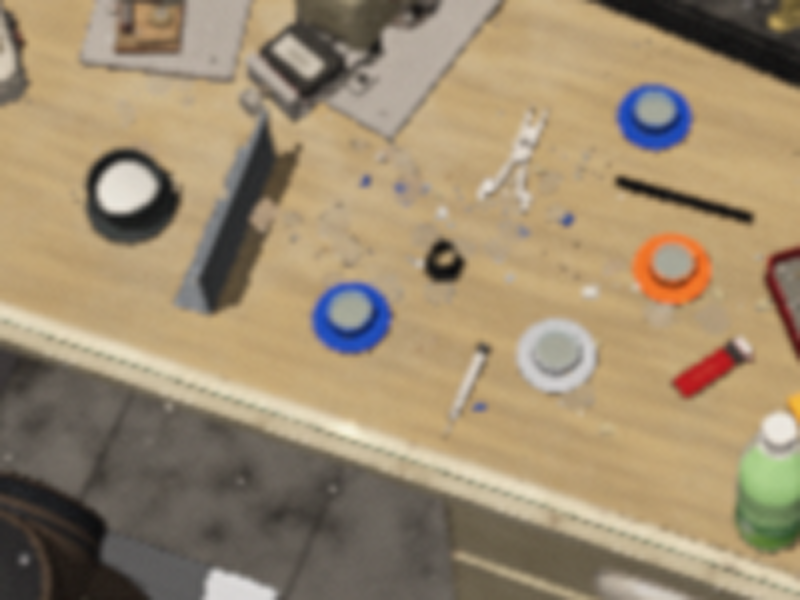

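```bash
cat >> h.py <<'E'
def circ(P):
    P=np.asarray(P)[:,:2]; 
    for k in range(4):
        A=np.c_[2*P,np.ones(len(P))]; s=np.linalg.lstsq(A,(P**2).sum(1),rcond=None)[0]; c=s[:2]; R=np.sqrt(s[2]+c@c)
        e=np.hypot(*(P-c).T)-R; k=np.abs(e)<max(2.0*np.std(e),1e-4); P=P[k]
    return c,R,np.std(e),len(P)
def blob(m,u,v):
    n,l,st,ce=cv2.connectedComponentsWithStats(m.astype(np.uint8)); 
    d=[(np.min(np.hypot(*(np.argwhere(l==i)-[v,u]).T)),i) for i in range(1,n) if st[i,4]>15]
    return (l==min(d)[1]).astype(np.uint8)
def hull(m):
    cs=cv2.findContours(m,cv2.RETR_EXTERNAL,cv2.CHAIN_APPROX_NONE)[0]; return cv2.convexHull(max(cs,key=cv2.contourArea))[:,0,:].astype(float)
E
python3 - <<'E'
from h import *
S=dict(side=dict(cover=(297,262),loupe=(313,225),cup=(269,160)),top=dict(cover=(331,240),loupe=(311,219),cup=(224,202)))
for n in S:
    c=cap(n); im=c['pixels']; hsv=cv2.cvtColor(im,cv2.COLOR_BGR2HSV)
    for k,(u,v) in S[n].items(): print(n,k,im[v,u],hsv[v,u])
    H,s,V=[hsv[...,i].astype(int) for i in range(3)]
    m=(V>100)&((s<35)|((H>70)&(s<70))); 
    B=blob(m,*S[n]['cover']); h=hull(B); print('cover',B.sum(),h.min(0),h.max(0))
    print(circ([onz(c,*p,0.008) for p in h]))
    m=V<65; B=blob(m,*S[n]['loupe']); h=hull(B); print('loupe',B.sum(),h.min(0),h.max(0), cv2.moments(B)['m10']/B.sum(),cv2.moments(B)['m01']/B.sum())
    m=V<75; B=blob(m,*S[n]['cup']); h=hull(B); print('cup',B.sum(),h.min(0),h.max(0))
    vis=im.copy(); vis[B>0]=(0,0,255); 
    z=(slice(140,180),slice(255,300)) if n=='side' else (slice(175,225),slice(205,280))
    cv2.imwrite(f'pics/cup_{n}.png',cv2.resize(np.vstack([im[z],vis[z]]),None,fx=6,fy=6,interpolation=cv2.INTER_NEAREST))
E
```

```text
side cover [220 210 209] [117  13 220]
side loupe [35 39 45] [12 57 45]
side cup [35 37 40] [12 32 40]
cover 376 [295. 249.] [320. 268.]
(array([ 0.44005313, -0.31974758]), np.float64(0.0366077320482661), np.float64(0.0004042477502181937), 18)
loupe 108 [308. 216.] [317. 228.] 312.77777777777777 222.50925925925927
cup 186 [267. 155.] [289. 170.]
top cover [201 202 205] [  8   5 205]
top loupe [38 43 47] [17 49 47]
top cup [53 54 54] [30  5 54]
cover 280 [329. 230.] [348. 247.]
(array([ 0.4407711, -0.3153114]), np.float64(0.03575822146115625), np.float64(0.00040399837540977513), 17)
loupe 35 [307. 211.] [314. 219.] 310.1142857142857 215.9142857142857
cup 208 [222. 188.] [244. 209.]
```

```bash
python3 - <<'E'
import cv2,numpy as np
a=cv2.imread('pics/cup_side.png');b=cv2.imread('pics/cup_top.png')
h=600;w=a.shape[1]+b.shape[1];o=np.zeros((600,w,3),np.uint8);o[:a.shape[0],:a.shape[1]]=a;o[:b.shape[0],a.shape[1]:]=b
cv2.imwrite('pics/cup2.png',o);print(o.shape)
E
```

```text
(600, 720, 3)
```

View pics/cup2.png

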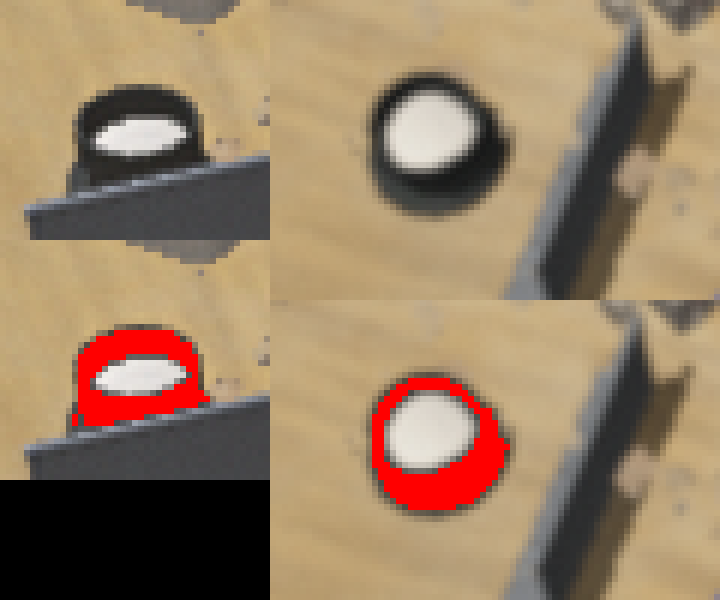

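```bash
cat >> h.py <<'E'
from scipy.optimize import least_squares
def upmask(c,box,f,s=6):
    u0,u1,v0,v1=box; im=cv2.resize(c['pixels'][v0:v1,u0:u1],None,fx=s,fy=s,interpolation=cv2.INTER_CUBIC)
    m=f(cv2.cvtColor(im,cv2.COLOR_BGR2HSV).astype(int)).astype(np.uint8)
    cs=cv2.findContours(m,cv2.RETR_EXTERNAL,cv2.CHAIN_APPROX_NONE)[0]; k=max(cs,key=cv2.contourArea)[:,0,:].astype(float)
    return (k+.5)/s-.5+[u0,v0]
def fixr(P,R,c0=None):
    P=np.asarray(P)[:,:2]; c0=P.mean(0) if c0 is None else c0
    s=least_squares(lambda c:np.hypot(*(P-c).T)-R,c0,loss='soft_l1',f_scale=0.001); return s.x, np.std(s.fun)
E
python3 - <<'E'
from h import *
dark=lambda h:h[...,2]<105
for n,box in(('side',(258,298,148,172)),('top',(212,250,180,216))):
    c=cap(n); k=upmask(c,box,dark)
    o=k.mean(0)
    if n=='side': q=k[(k[:,1]<k[:,1].min()+4.5)]   # back arc
    else: q=k[(k[:,1]<k[:,1].min()+9)&(k[:,0]<k[:,0].min()+14)]
    P=[onz(c,*p,.048) for p in q]; print(n,len(q),k.min(0),k.max(0),fixr(P,.037),circ(P))
    # lens: white, z=.033
    k=upmask(c,box,lambda h:h[...,2]>135) if 0 else None
    C=cloud(c); u0,u1,v0,v1=box; D=C[v0:v1,u0:u1].reshape(-1,3)
    g=D[(D[:,2]>.040)&(D[:,2]<.056)&(D[:,1]>.06)]; print('depth rim',len(g),g.mean(0) if len(g) else '',circ(g) if len(g)>5 else '',g[:,2].round(3)[:8])
# cover
for n,fb,wb in(('side',(290,326,244,272),0),('top',(322,356,224,254),0)):
    c=cap(n); C=cloud(c); u0,u1,v0,v1=fb; D=C[v0:v1,u0:u1].reshape(-1,3); g=D[(D[:,2]>.021)&(D[:,2]<.03)]; print(n,'cover top',len(g),g.mean(0),g.min(0),g.max(0))
    pale=lambda h:(h[...,2]>100)&((h[...,1]<45)|((h[...,0]>60)&(h[...,1]<80)))
    k=upmask(c,fb,pale); lo=k[:,1]>np.median(k[:,1])
    print(' flange near half',fixr([onz(c,*p,.007) for p in k[lo]],.037),'all',circ([onz(c,*p,.009) for p in k]),k.min(0),k.max(0))
# loupe
for n,fb in(('side',(300,326,208,236)),('top',(300,322,204,228))):
    c=cap(n); C=cloud(c); u0,u1,v0,v1=fb; D=C[v0:v1,u0:u1].reshape(-1,3); g=D[(D[:,2]>.012)&(D[:,2]<.034)]; print(n,'loupe',len(g),g.mean(0),g.min(0),g.max(0))
    k=upmask(c,fb,dark); print(k.min(0),k.max(0),[onz(c,*((k.min(0)+k.max(0))/2),z).round(4) for z in(0,.01,.015)])
E
```

```text
side 124 [266.08333333 153.91666667] [289.58333333 171.41666667] (array([0.45375095, 0.11453043]), np.float64(0.0007647113638843002)) (array([0.45458809, 0.11728408]), np.float64(0.03464349431419672), np.float64(0.00036381752526656164), 106)
depth rim 77 [0.45560369 0.12299622 0.04340357] (array([0.45595344, 0.12077102]), np.float64(0.03469348854255884), np.float64(0.0017975077467325177), 66) [0.045 0.043 0.042 0.044 0.041 0.047 0.046 0.042]
top 104 [221.25       186.91666667] [244.41666667 210.25      ] (array([0.45335096, 0.12192353]), np.float64(0.0006258977712462998)) (array([0.45529309, 0.12479743]), np.float64(0.03401141249056659), np.float64(0.00025292241261425), 98)
depth rim 81 [0.45303603 0.12194103 0.04632307] (array([0.45420696, 0.12222777]), np.float64(0.03515624398192041), np.float64(0.0015112949190412026), 69) [0.052 0.042 0.046 0.047 0.052 0.048 0.045 0.045]
side cover top 127 [ 0.44133445 -0.31931918  0.02315436] [ 0.4202554  -0.33995128  0.02101206] [ 0.46279796 -0.29743218  0.02907428]
 flange near half (array([ 0.44042177, -0.3190301 ]), np.float64(0.0004283690487
[... 416 characters left out ...]
521845]), np.float64(0.03687887232627272), np.float64(0.00026875185839786485), 287) [328.75 229.25] [348.58333333 247.75      ]
side loupe 77 [ 0.49396673 -0.18825369  0.02055915] [ 0.47771675 -0.20458901  0.01237491] [ 0.50763578 -0.16950795  0.03129345]
[306.91666667 215.25      ] [318.25 229.25] [array([ 0.497 , -0.1745,  0.    ]), array([ 0.4943, -0.1846,  0.01  ]), array([ 0.4929, -0.1896,  0.015 ])]
top loupe 49 [ 0.49029508 -0.18562431  0.01980958] [ 0.45154111 -0.21097135  0.01218786] [ 0.51771412 -0.15641407  0.03324848]
[305.91666667 209.58333333] [315.41666667 219.91666667] [array([ 0.5006, -0.1812,  0.    ]), array([ 0.496 , -0.1834,  0.01  ]), array([ 0.4938, -0.1845,  0.015 ])]
```

```bash
cat >> h.py <<'E'
from scipy.spatial.transform import Rotation as Ro
def tool():
    s=r.get_state(); return np.array(s['tcp_pos']), Ro.from_euler('xyz',s['eef_rot'],degrees=True).as_matrix(), s
def plan(p,yaw=None):
    """needed shift in tool axes (mm) to TCP p; turn to tool-down with jaw axis at yaw deg"""
    P,R,s=tool(); print('t',s['time_s'],'P',P.round(4),'shift mm',(R.T@(np.array(p)-P)*1e3).round(1),'jaw yaw',np.degrees(np.arctan2(R[1,1],R[0,1])).round(2),'x',R[:,0].round(3),'w',round(s['gripper_width'],4),'F',np.round(s['contact_force'],1))
    if yaw is not None:
        a=np.radians(yaw); T=np.c_[[0,0,-1],[np.cos(a),np.sin(a),0],[0,0,0]]; T[:,2]=np.cross(T[:,0],T[:,1])
        print('turn',np.degrees(Ro.from_matrix(R.T@T).as_rotvec()).round(2))
E
python3 - <<'E'
from h import *
P,R,s=tool(); print(R.round(3)); plan([.4407,-.317,.15],0)
c=cap('side')
def z(x,y): return 240+x/4-.375,140+y/4-.375
for n,(x,y) in dict(blue=(171,308),drvL=(110,442),drvR=(232,415),plL=(395,322),plL2=(415,360),plR=(540,310),penT=(522,408),penB=(606,548),scrTL=(80,140),scrTR=(292,96),scrBL=(88,224),scrBR=(292,180)).items():
    print(n,onz(c,*z(x,y),0.091 if 'scrT' in n else .006).round(3))
E
```

```text
[[-0.    -0.231 -0.973]
 [-0.    -0.973  0.231]
 [-1.     0.    -0.   ]]
t 0.6 P [0.1557 0.6568 0.2265] shift mm [  76.6  881.7 -501.9] jaw yaw -103.34 x [-0. -0. -1.] w 0.088 F [ 0.3 -0.1 -0.1]
turn [-103.34    0.     -0.  ]
blue [ 0.412 -0.128  0.006]
drvL [ 0.338 -0.253  0.006]
drvR [ 0.429 -0.253  0.006]
plL [ 0.574 -0.195  0.006]
plL2 [ 0.575 -0.24   0.006]
plR [ 0.686 -0.217  0.006]
penT [ 0.634 -0.31   0.006]
penB [ 0.639 -0.449  0.006]
scrTL [ 0.373 -0.006  0.091]
scrTR [0.55  0.    0.091]
scrBL [ 0.37  -0.008  0.006]
scrBR [ 0.547 -0.003  0.006]
```

```bash
python3 - <<'E'
from h import *
G=np.zeros((14,26))
for n in('top','side'):
    C=cloud(cap(n)).reshape(-1,3); m=(C[:,2]>0)&(C[:,2]<.9)
    for x,y,z in C[m]:
        i=int((x-.2)//.05); j=int((y+.55)//.05)
        if 0<=i<14 and 0<=j<26: G[i,j]=max(G[i,j],z)
print('y   ',[-55+5*j for j in range(26)])
for i in range(14): print(20+5*i,(G[i]*100).astype(int))
E
```

```text
y    [-55, -50, -45, -40, -35, -30, -25, -20, -15, -10, -5, 0, 5, 10, 15, 20, 25, 30, 35, 40, 45, 50, 55, 60, 65, 70]
20 [ 0  0  0  0  0  0  0  0  0  0  0  0  0  0  0  0  0  0  0  0  0  0  0 49
 44 33]
25 [0 0 0 0 0 0 0 0 0 0 1 0 0 0 0 0 0 0 0 0 1 0 0 0 0 0]
30 [14  1  0  1  1  0  1  1  0  1  1  1  1  1  1  1  1  1  1  1  1  1  0  1
  1  1]
35 [18  0  1  1  1  1  1  1  3  1  9  9  1  1  1  1  1  1  3  1  0  1  1  1
 28 26]
40 [ 1  1  1  1  3  2  1  1  3  1  9  9  5  5  5  1  1  3  6 10  5  3 27 29
 28 10]
45 [ 1  1  2  1  3  2  3  3  1  1  5  9  5  4  4  1  5  5  9 34 34 24 26  3
  9 12]
50 [ 4  1  2  3  0  1  1  3  1  1  1 10  1  0  1  1  7 10 36 38 38 22  4  3
 11 12]
55 [ 3  4  3  3  0  0  1  1  1  2  5  8  5  2 19  3  9 10 37 38 37  7  1 12
 12 17]
60 [ 4  3  2  2  1  1  1  1 22 23 21 20 23 23 22 22  0  6 27 35 24  0  6 12
 17 18]
65 [ 2  2  1  1  3  1  1  1 18 24 24 22 22 23 23 23  1  0  7  8  0  5 11 17
 18 17]
70 [ 2  2  0  1  3  1  1  1 13 25 25 23  1 24 23 23  1  1  1  1  1  0 10 17
 17 18]
75 [16  4 15  3  1  4  1  1 19 25 25  0  1 21 23 23  0  1  0  1  1  1  0 17
 17 17]
80 [18 16 17 15 12  9  6  6  5 11 21  1  0  1  2 10  0  2  2  1  1  1  1  4
 17 17]
85 [ 0 17 18 19 19 18 17 16 17 15  0  0  1  1  2  7  0  2  2  1  0  3  2 11
 18 21]
```

```bash
python3 -m creep '[{"ty":0.045,"tz":-0.003,"tx":-0.007},{"ty":0.09,"tz":-0.006,"tx":-0.014},{"ty":0.135,"tz":-0.009,"tx":-0.021},{"ty":0.18,"tz":-0.012,"tx":-0.028},{"ty":0.22,"tz":-0.015,"tx":-0.035}]'
python3 - <<'E'
from h import *
plan([.31,.31,.26]);print(tool()[2]['joints'])
E
```

```text
t 0.75 P [0.1557 0.6567 0.2266] shift mm [ -33.4  301.8 -230.1] jaw yaw -103.34 x [-0. -0. -1.] w 0.0877 F [-0.2  0.1  0.7]
[ 9.31696733e+01  2.05445447e+01  6.80213803e-01 -2.24090369e-03
 -7.01369321e+01 -1.65080277e+01]invalid input
```

```bash
python3 -m creep '[{"ax":0,"ay":0,"az":0,"tx":-0.007,"ty":0.045,"tz":-0.003,"fingers":0.087},{"ax":0,"ay":0,"az":0,"tx":-0.014,"ty":0.09,"tz":-0.006,"fingers":0.087},{"ax":0,"ay":0,"az":0,"tx":-0.021,"ty":0.135,"tz":-0.009,"fingers":0.087},{"ax":0,"ay":0,"az":0,"tx":-0.028,"ty":0.18,"tz":-0.012,"fingers":0.087},{"ax":0,"ay":0,"az":0,"tx":-0.035,"ty":0.22,"tz":-0.015,"fingers":0.087}]'
python3 - <<'E'
from h import *
plan([.31,.31,.26]);print(tool()[2]['joints'])
E
```

```text
time_s: 1.25
tcp_pos: [0.1195, 0.4372, 0.2618]
eef_rot: [-58.1, 90.0, 108.5]
contact_force: [-0.3, 1.1, -0.1]
gripper_width: 0.0869
t 1.25 P [0.1195 0.4372 0.2618] shift mm [   1.7   79.8 -214.7] jaw yaw -103.35 x [-0.  0. -1.] w 0.0869 F [-0.3  1.1 -0.1]
[ 9.97456882e+01 -2.33561912e+00 -2.25370057e+01 -2.47982028e-03
 -6.97835220e+01 -2.30916742e+01]
```

```bash
python3 -m creep '[{"ax":8,"ay":0,"az":0,"tx":0,"ty":0.016,"tz":-0.043,"fingers":0.06},{"ax":16,"ay":0,"az":0,"tx":0,"ty":0.032,"tz":-0.086,"fingers":0.06},{"ax":24,"ay":0,"az":0,"tx":0,"ty":0.048,"tz":-0.129,"fingers":0.06},{"ax":32,"ay":0,"az":0,"tx":0,"ty":0.064,"tz":-0.172,"fingers":0.06},{"ax":40,"ay":0,"az":0,"tx":0,"ty":0.08,"tz":-0.215,"fingers":0.06}]'
python3 - <<'E'
from h import *
plan([.43,.11,.24],180);print(tool()[2]['joints'])
E
```

```text
time_s: 1.75
tcp_pos: [0.3115, 0.3106, 0.2622]
eef_rot: [-58.0, 89.9, 68.3]
contact_force: [0.4, 0.6, 0.1]
gripper_width: 0.06
t 1.75 P [0.3115 0.3106 0.2622] shift mm [  22.    23.6 -231.8] jaw yaw -143.62 x [ 0.001  0.002 -1.   ] w 0.06 F [0.4 0.6 0.1]
turn [36.38  0.08  0.07]
[ 7.07753632e+01 -3.84769931e+00 -2.38776221e+01  4.55065124e-03
 -6.98696522e+01 -3.43975046e+01]
```

```bash
python3 -m creep '[{"ax":7,"ay":0,"az":0,"tx":0.004,"ty":0.005,"tz":-0.046,"fingers":0.06},{"ax":14,"ay":0,"az":0,"tx":0.008,"ty":0.01,"tz":-0.092,"fingers":0.06},{"ax":21,"ay":0,"az":0,"tx":0.012,"ty":0.015,"tz":-0.138,"fingers":0.06},{"ax":28,"ay":0,"az":0,"tx":0.016,"ty":0.02,"tz":-0.184,"fingers":0.06},{"ax":36.4,"ay":0,"az":0,"tx":0.02,"ty":0.024,"tz":-0.232,"fingers":0.06}]'
python3 - <<'E'
from h import *
plan([.4407,-.12,.20],180);print(tool()[2]['joints'])
E
```

```text
time_s: 2.25
tcp_pos: [0.4302, 0.1097, 0.242]
eef_rot: [-52.3, 89.9, 37.7]
contact_force: [1.0, 0.7, -1.2]
gripper_width: 0.0598
t 2.25 P [0.4302 0.1097 0.242 ] shift mm [  41.8  -10.5 -229.7] jaw yaw 180.0 x [ 0.001  0.001 -1.   ] w 0.0598 F [ 1.   0.7 -1.2]
turn [-0.    0.06  0.07]
[ 3.99006337e+01 -2.63061655e+00 -2.54387284e+01  3.89388027e-03
 -6.70988935e+01 -3.99049448e+01]
```

```bash
python3 -m creep '[{"ax":0,"ay":0,"az":0,"tx":0,"ty":-0.002,"tz":-0.046,"fingers":0.06},{"ax":0,"ay":0,"az":0,"tx":0.005,"ty":-0.004,"tz":-0.092,"fingers":0.06},{"ax":0,"ay":0,"az":0,"tx":0.015,"ty":-0.006,"tz":-0.138,"fingers":0.06},{"ax":0,"ay":0,"az":0,"tx":0.03,"ty":-0.008,"tz":-0.184,"fingers":0.06},{"ax":0,"ay":0,"az":0,"tx":0.042,"ty":-0.01,"tz":-0.23,"fingers":0.06}]'
python3 -m creep '[{"ax":0,"ay":0,"az":0,"tx":0.01,"ty":0,"tz":-0.046,"fingers":0.06},{"ax":0,"ay":0,"az":0,"tx":0.03,"ty":0,"tz":-0.092,"fingers":0.06},{"ax":0,"ay":0,"az":0,"tx":0.06,"ty":0,"tz":-0.138,"fingers":0.06},{"ax":0,"ay":0,"az":0,"tx":0.09,"ty":0,"tz":-0.184,"fingers":0.06},{"ax":0,"ay":0,"az":0,"tx":0.12,"ty":0,"tz":-0.197,"fingers":0.06}]'
python3 - <<'E'
from h import *
plan([.4407,-.317,.08],180)
o=[]
for n,b in(('side',(268,348,220,290)),('top',(300,380,195,265))):
    c=cap(n); im=c['pixels'][b[2]:b[3],b[0]:b[1]]; o.append(cv2.resize(im,None,fx=5,fy=5,interpolation=cv2.INTER_CUBIC)); print(n,proj(c,tool()[0]))
cv2.imwrite('pics/a1.png',np.hstack(o))
E
```

```text
time_s: 2.75
tcp_pos: [0.4404, -0.1204, 0.1995]
eef_rot: [-78.5, 89.9, 11.8]
contact_force: [1.7, 0.7, 0.8]
gripper_width: 0.0596
time_s: 3.25
tcp_pos: [0.4423, -0.3189, 0.0795]
eef_rot: [-118.8, 89.8, -28.6]
contact_force: [0.7, 0.7, -0.3]
gripper_width: 0.06
t 3.25 P [ 0.4423 -0.3189  0.0795] shift mm [-0.5  1.6  1.9] jaw yaw -179.82 x [ 0.003 -0.001 -1.   ] w 0.06 F [ 0.7  0.7 -0.3]
turn [ 0.18 -0.08  0.15]
side (np.float64(306.20435875639754), np.float64(242.3226679103006))
top (np.float64(339.04624671613), np.float64(231.58685031314064))
```

View pics/a1.png

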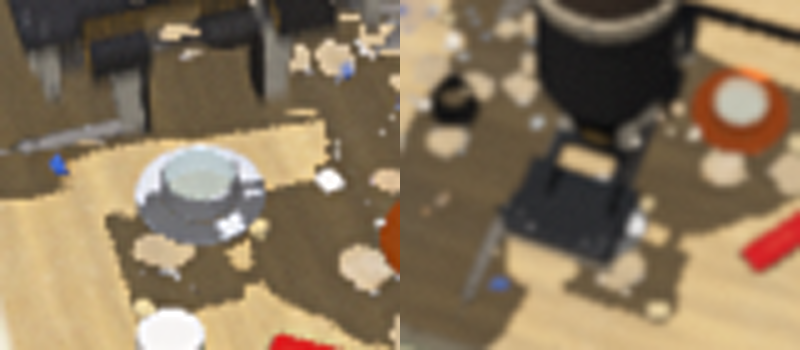

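```bash
python3 -m creep '[{"ax":0,"ay":0,"az":0,"tx":0.02,"ty":0.001,"tz":0.0,"fingers":0.06},{"ax":0,"ay":0,"az":0,"tx":0.04,"ty":0.001,"tz":0.0,"fingers":0.06},{"ax":0,"ay":0,"az":0,"tx":0.055,"ty":0.001,"tz":0.0,"fingers":0.06},{"ax":0,"ay":0,"az":0,"tx":0.063,"ty":0.001,"tz":0.0,"fingers":0.06},{"ax":0,"ay":0,"az":0,"tx":0.067,"ty":0.001,"tz":0.0,"fingers":0.06}]'
python3 - <<'E'
from h import *
plan([.4407,-.318,.0115],180)
o=[]
for n,b in(('side',(268,348,220,290)),('top',(300,380,195,265))):
    c=cap(n); im=c['pixels'][b[2]:b[3],b[0]:b[1]]; o.append(cv2.resize(im,None,fx=5,fy=5,interpolation=cv2.INTER_CUBIC)); print(n,proj(c,tool()[0]))
cv2.imwrite('pics/a2.png',np.hstack(o))
E
```

```text
time_s: 3.85
tcp_pos: [0.4408, -0.3153, 0.0126]
eef_rot: [-170.2, 90.0, -79.9]
contact_force: [-0.6, 0.7, 0.9]
gripper_width: 0.0601
t 3.85 P [ 0.4408 -0.3153  0.0126] shift mm [ 1.1  0.1 -2.7] jaw yaw -179.7 x [ 0. -0. -1.] w 0.0601 F [-0.6  0.7  0.9]
turn [ 0.3  -0.01  0.  ]
side (np.float64(307.2426110582674), np.float64(256.20928149879194))
top (np.float64(338.75016929677275), np.float64(237.84442606838692))
```

View pics/a2.png

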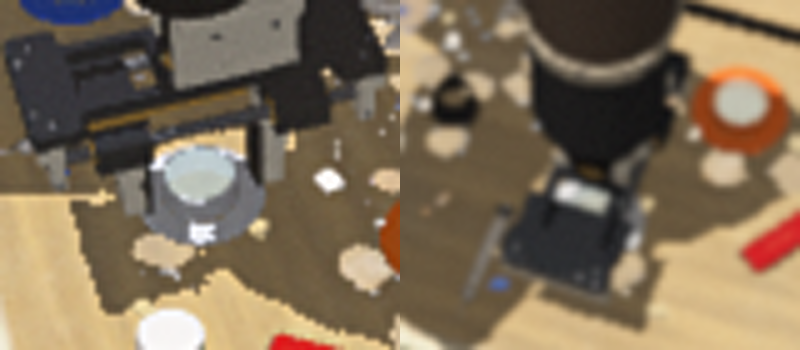

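```bash
python3 -m creep '[{"ax":0,"ay":0,"az":0,"tx":0.001,"ty":0,"tz":-0.002,"fingers":0.06},{"ax":0,"ay":0,"az":0,"tx":0.001,"ty":0,"tz":-0.002,"fingers":0.036},{"ax":0,"ay":0,"az":0,"tx":0.001,"ty":0,"tz":-0.002,"fingers":0.036},{"ax":0,"ay":0,"az":0,"tx":0.001,"ty":0,"tz":-0.002,"fingers":0.036},{"ax":0,"ay":0,"az":0,"tx":0.001,"ty":0,"tz":-0.002,"fingers":0.036}]' 25
python3 -m creep '[{"ax":0,"ay":0,"az":0,"tx":0,"ty":0,"tz":0,"fingers":0.036},{"ax":0,"ay":0,"az":0,"tx":0,"ty":0,"tz":0,"fingers":0.036},{"ax":0,"ay":0,"az":0,"tx":-0.01,"ty":0,"tz":0,"fingers":0.036},{"ax":0,"ay":0,"az":0,"tx":-0.025,"ty":0,"tz":0,"fingers":0.036},{"ax":0,"ay":0,"az":0,"tx":-0.04,"ty":0,"tz":0,"fingers":0.036}]'
python3 - <<'E'
from h import *
plan([.4407,-.318,.0115],180)
o=[]
for n,b in(('side',(268,348,210,280)),('top',(300,380,195,265))):
    c=cap(n); im=c['pixels'][b[2]:b[3],b[0]:b[1]]; o.append(cv2.resize(im,None,fx=5,fy=5,interpolation=cv2.INTER_CUBIC)); print(n,proj(c,tool()[0]))
cv2.imwrite('pics/a3.png',np.hstack(o))
E
```

```text
time_s: 4.45
tcp_pos: [0.4408, -0.3177, 0.012]
eef_rot: [-115.7, 90.0, -25.4]
contact_force: [-0.1, 0.9, 2.9]
gripper_width: 0.0432
time_s: 4.95
tcp_pos: [0.4402, -0.3174, 0.0521]
eef_rot: [68.8, 89.9, 159.1]
contact_force: [0.5, 0.5, -1.1]
gripper_width: 0.0434
t 4.95 P [ 0.4402 -0.3174  0.0521] shift mm [40.6 -0.5 -0.6] jaw yaw -179.74 x [-0.001  0.    -1.   ] w 0.0434 F [ 0.5  0.5 -1.1]
turn [ 0.26  0.02 -0.05]
side (np.float64(307.4106344802125), np.float64(246.53797629210786))
top (np.float64(339.6116973854069), np.float64(233.2528269381711))
```

View pics/a3.png

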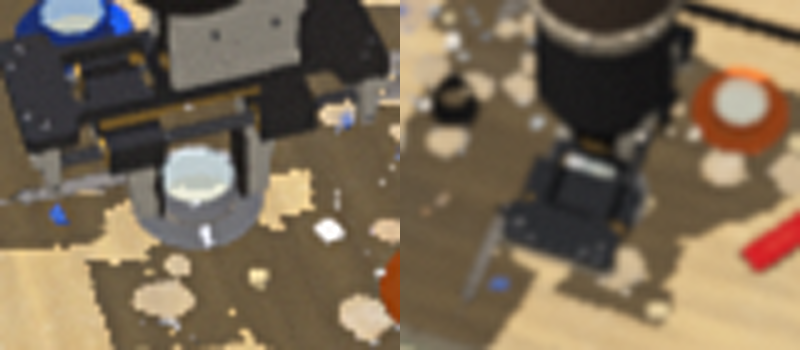

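```bash
python3 -m creep '[{"ax":0.3,"ay":0,"az":0,"tx":-0.025,"ty":0,"tz":0,"fingers":0.036},{"ax":0.3,"ay":0,"az":0,"tx":-0.05,"ty":0,"tz":0.01,"fingers":0.036},{"ax":0.3,"ay":0,"az":0,"tx":-0.075,"ty":0,"tz":0.03,"fingers":0.036},{"ax":0.3,"ay":0,"az":0,"tx":-0.095,"ty":0,"tz":0.06,"fingers":0.036},{"ax":0.3,"ay":0,"az":0,"tx":-0.11,"ty":-0.002,"tz":0.09,"fingers":0.036}]'
python3 -m creep '[{"ax":0,"ay":0,"az":0,"tx":0,"ty":-0.002,"tz":0.03,"fingers":0.036},{"ax":0,"ay":0,"az":0,"tx":0,"ty":-0.004,"tz":0.06,"fingers":0.036},{"ax":0,"ay":0,"az":0,"tx":0,"ty":-0.006,"tz":0.09,"fingers":0.036},{"ax":0,"ay":0,"az":0,"tx":0,"ty":-0.008,"tz":0.12,"fingers":0.036},{"ax":0,"ay":0,"az":0,"tx":0,"ty":-0.01,"tz":0.15,"fingers":0.036}]'
python3 - <<'E'
from h import *
plan([.4538,.118,.165],180)
E
```

```text
time_s: 5.55
tcp_pos: [0.4419, -0.2268, 0.1624]
eef_rot: [-76.1, 90.0, 13.8]
contact_force: [1.2, 0.2, -0.7]
gripper_width: 0.0432
time_s: 6.05
tcp_pos: [0.4518, -0.0764, 0.1612]
eef_rot: [66.2, 90.0, 156.1]
contact_force: [1.4, 0.5, -1.2]
gripper_width: 0.0431
t 6.05 P [ 0.4518 -0.0764  0.1612] shift mm [ -3.7  -1.9 194.4] jaw yaw 179.95 x [-0.  0. -1.] w 0.0431 F [ 1.4  0.5 -1.2]
turn [-0.05  0.01 -0.02]
```

```bash
python3 -m creep '[{"ax":0,"ay":0,"az":0,"tx":0,"ty":-0.001,"tz":0.045,"fingers":0.036},{"ax":0,"ay":0,"az":0,"tx":0,"ty":-0.002,"tz":0.09,"fingers":0.036},{"ax":0,"ay":0,"az":0,"tx":0,"ty":-0.002,"tz":0.135,"fingers":0.036},{"ax":0,"ay":0,"az":0,"tx":0,"ty":-0.002,"tz":0.175,"fingers":0.036},{"ax":0,"ay":0,"az":0,"tx":0,"ty":-0.002,"tz":0.194,"fingers":0.036}]'
python3 -m creep '[{"ax":0,"ay":0,"az":0,"tx":0.015,"ty":0,"tz":0,"fingers":0.036},{"ax":0,"ay":0,"az":0,"tx":0.03,"ty":0,"tz":0,"fingers":0.036},{"ax":0,"ay":0,"az":0,"tx":0.045,"ty":0,"tz":0,"fingers":0.036},{"ax":0,"ay":0,"az":0,"tx":0.06,"ty":0,"tz":0,"fingers":0.036},{"ax":0,"ay":0,"az":0,"tx":0.062,"ty":0,"tz":0,"fingers":0.036}]'
python3 - <<'E'
from h import *
plan([.4538,.118,.165],180)
o=[]
for n,b in(('side',(240,320,110,180)),('top',(195,275,155,225))):
    c=cap(n); im=c['pixels'][b[2]:b[3],b[0]:b[1]]; o.append(cv2.resize(im,None,fx=5,fy=5,interpolation=cv2.INTER_CUBIC)); print(n,proj(c,tool()[0]))
cv2.imwrite('pics/a4.png',np.hstack(o))
E
```

```text
time_s: 6.55
tcp_pos: [0.4541, 0.1192, 0.1613]
eef_rot: [-6.0, 90.0, 84.1]
contact_force: [0.1, 0.5, -0.5]
gripper_width: 0.0434
time_s: 7.05
tcp_pos: [0.4529, 0.1156, 0.0976]
eef_rot: [119.7, 89.8, -150.4]
contact_force: [0.4, 0.1, -1.2]
gripper_width: 0.0429
t 7.05 P [0.4529 0.1156 0.0976] shift mm [-67.4  -0.6   2.3] jaw yaw 179.94 x [-0.003 -0.002 -1.   ] w 0.0429 F [ 0.4  0.1 -1.2]
turn [-0.06 -0.11 -0.19]
side (np.float64(275.95427638312725), np.float64(147.8665923215759))
top (np.float64(229.83121442828215), np.float64(189.0131743877158))
```

View pics/a4.png

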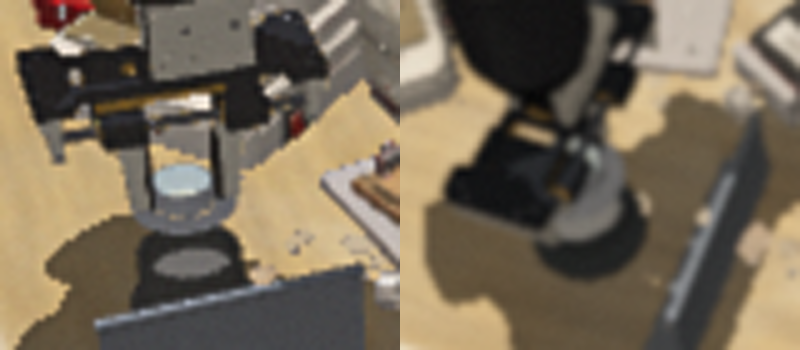

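```bash
python3 -m creep '[{"ax":0,"ay":0,"az":0,"tx":0.01,"ty":-0.001,"tz":0.0015,"fingers":0.036},{"ax":0,"ay":0,"az":0,"tx":0.018,"ty":-0.001,"tz":0.0015,"fingers":0.036},{"ax":0,"ay":0,"az":0,"tx":0.022,"ty":-0.001,"tz":0.0015,"fingers":0.036},{"ax":0,"ay":0,"az":0,"tx":0.022,"ty":-0.001,"tz":0.0015,"fingers":0.036},{"ax":0,"ay":0,"az":0,"tx":0.022,"ty":-0.001,"tz":0.0015,"fingers":0.036}]'
python3 - <<'E'
from h import *
plan([.454,.119,.055],180)
o=[]
for n,b in(('side',(240,320,110,180)),('top',(195,275,155,225))):
    c=cap(n); im=c['pixels'][b[2]:b[3],b[0]:b[1]]; o.append(cv2.resize(im,None,fx=5,fy=5,interpolation=cv2.INTER_CUBIC)); print(n,proj(c,tool()[0]))
cv2.imwrite('pics/a5.png',np.hstack(o))
plan([.454,.119,.055],180)
E
```

```text
time_s: 7.65
tcp_pos: [0.4554, 0.1179, 0.0776]
eef_rot: [149.4, 90.0, -120.6]
contact_force: [-0.0, 0.1, -0.5]
gripper_width: 0.0433
t 7.65 P [0.4554 0.1179 0.0776] shift mm [22.6  1.4  1.1] jaw yaw 179.96 x [-0. -0. -1.] w 0.0433 F [-0.   0.1 -0.5]
turn [-0.04 -0.01 -0.01]
side (np.float64(276.87116255110186), np.float64(152.44676036858272))
top (np.float64(230.59630325709108), np.float64(191.3621104719498))
t 7.75 P [0.4555 0.118  0.0778] shift mm [22.8  1.6  1. ] jaw yaw 179.97 x [ 0.  0. -1.] w 0.0433 F [-0.6 -0.4 -0.8]
turn [-0.03  0.01  0.02]
```

View pics/a5.png

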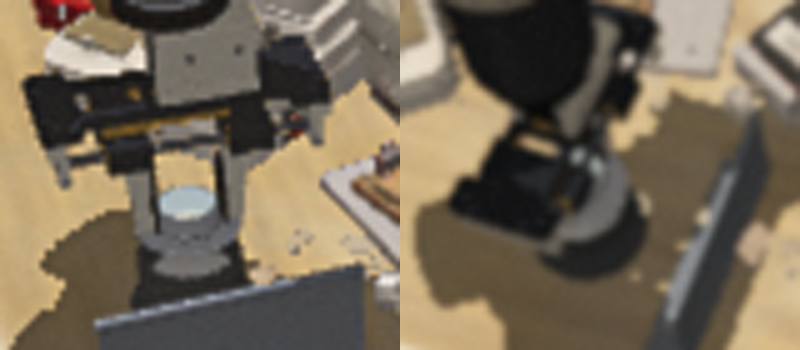

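```bash
python3 -m creep '[{"ax":0,"ay":0,"az":0,"tx":0.007,"ty":0.0007,"tz":0.001,"fingers":0.036},{"ax":0,"ay":0,"az":0,"tx":0.012,"ty":0.0007,"tz":0.001,"fingers":0.036},{"ax":0,"ay":0,"az":0,"tx":0.015,"ty":0.0007,"tz":0.001,"fingers":0.036},{"ax":0,"ay":0,"az":0,"tx":0.017,"ty":0.0007,"tz":0.001,"fingers":0.036},{"ax":0,"ay":0,"az":0,"tx":0.018,"ty":0.0007,"tz":0.001,"fingers":0.036}]'
python3 -m creep '[{"ax":0,"ay":0,"az":0,"tx":0.001,"ty":0,"tz":0,"fingers":0.036},{"ax":0,"ay":0,"az":0,"tx":0.002,"ty":0,"tz":0,"fingers":0.036},{"ax":0,"ay":0,"az":0,"tx":0.002,"ty":0,"tz":0,"fingers":0.036}]'
python3 - <<'E'
from h import *
plan([.454,.119,.055],180)
o=[]
for n,b in(('side',(240,320,110,180)),('top',(195,275,155,225))):
    c=cap(n); im=c['pixels'][b[2]:b[3],b[0]:b[1]]; o.append(cv2.resize(im,None,fx=5,fy=5,interpolation=cv2.INTER_CUBIC))
cv2.imwrite('pics/a6.png',np.hstack(o))
E
```

```text
time_s: 8.25
tcp_pos: [0.4546, 0.1188, 0.0593]
eef_rot: [129.9, 90.0, -140.1]
contact_force: [0.8, -0.2, -1.2]
gripper_width: 0.0433
time_s: 8.55
tcp_pos: [0.4548, 0.119, 0.0576]
eef_rot: [-52.4, 90.0, 37.6]
contact_force: [-0.3, 0.4, -0.1]
gripper_width: 0.043
t 8.55 P [0.4548 0.119  0.0576] shift mm [2.6 0.8 0. ] jaw yaw 179.96 x [ 0.  0. -1.] w 0.043 F [-0.3  0.4 -0.1]
turn [-0.04  0.01  0.01]
```

View pics/a6.png

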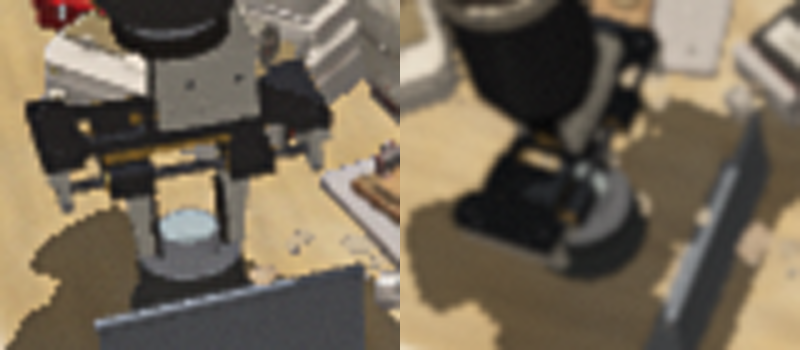

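```bash
python3 -m creep '[{"ax":0,"ay":0,"az":0,"tx":0.001,"ty":0,"tz":0,"fingers":0.036},{"ax":0,"ay":0,"az":0,"tx":0.0015,"ty":0,"tz":0,"fingers":0.036},{"ax":0,"ay":0,"az":0,"tx":0.002,"ty":0,"tz":0,"fingers":0.036},{"ax":0,"ay":0,"az":0,"tx":0.002,"ty":0,"tz":0,"fingers":0.036}]'
python3 - <<'E'
from h import *
plan([.454,.119,.055],180)
E
```

```text
time_s: 9.05
tcp_pos: [0.4551, 0.1194, 0.0558]
eef_rot: [-52.6, 89.9, 37.3]
contact_force: [-1.2, 2.3, 3.6]
gripper_width: 0.0435
t 9.05 P [0.4551 0.1194 0.0558] shift mm [ 0.8  1.1 -0.4] jaw yaw 179.98 x [ 0.001  0.001 -1.   ] w 0.0435 F [-1.2  2.3  3.6]
turn [-0.02  0.04  0.05]
```

```bash
python3 -m creep '[{"ax":0,"ay":0,"az":0,"tx":0,"ty":0,"tz":0.001,"fingers":0.036},{"ax":0,"ay":0,"az":0,"tx":0.0005,"ty":0,"tz":0.001,"fingers":0.036},{"ax":0,"ay":0,"az":0,"tx":0.0005,"ty":0,"tz":0.001,"fingers":0.036}]'
python3 - <<'E'
from h import *
plan([.454,.119,.055],180)
E
```

```text
time_s: 9.35
tcp_pos: [0.4547, 0.12, 0.0551]
eef_rot: [-78.0, 90.0, 12.0]
contact_force: [-0.2, 1.4, 1.9]
gripper_width: 0.0429
t 9.35 P [0.4547 0.12   0.0551] shift mm [ 0.1  0.7 -1. ] jaw yaw 179.97 x [ 0.  0. -1.] w 0.0429 F [-0.2  1.4  1.9]
turn [-0.03  0.    0.01]
```

```bash
python3 -m creep '[{"ax":0,"ay":0,"az":0,"tx":0.0005,"ty":0,"tz":0.001,"fingers":0.036},{"ax":0,"ay":0,"az":0,"tx":0.001,"ty":0,"tz":0.001,"fingers":0.036},{"ax":0,"ay":0,"az":0,"tx":0.001,"ty":0,"tz":0.001,"fingers":0.036}]'
python3 - <<'E'
from h import *
plan([.454,.119,.055],180)
o=[]
for n,b in(('side',(240,320,110,180)),('top',(195,275,155,225))):
    c=cap(n); im=c['pixels'][b[2]:b[3],b[0]:b[1]]; o.append(cv2.resize(im,None,fx=5,fy=5,interpolation=cv2.INTER_CUBIC))
cv2.imwrite('pics/a7.png',np.hstack(o))
E
```

```text
time_s: 9.65
tcp_pos: [0.4547, 0.1203, 0.0549]
eef_rot: [-177.2, 89.9, -87.2]
contact_force: [-2.7, -2.3, 13.2]
gripper_width: 0.0433
t 9.65 P [0.4547 0.1203 0.0549] shift mm [-0.1  0.7 -1.3] jaw yaw 179.99 x [ 0.    -0.001 -1.   ] w 0.0433 F [-2.7 -2.3 13.2]
turn [-0.01 -0.06  0.  ]
```

View pics/a7.png

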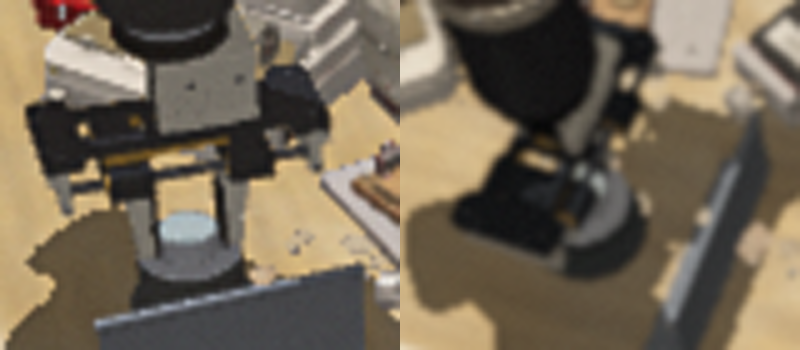

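```bash
python3 -m creep '[{"ax":0,"ay":0,"az":0,"tx":-0.001,"ty":0,"tz":0,"fingers":0.036},{"ax":0,"ay":0,"az":0,"tx":-0.001,"ty":0,"tz":0,"fingers":0.06},{"ax":0,"ay":0,"az":0,"tx":-0.001,"ty":0,"tz":0,"fingers":0.06},{"ax":0,"ay":0,"az":0,"tx":-0.001,"ty":0,"tz":0,"fingers":0.06},{"ax":0,"ay":0,"az":0,"tx":-0.001,"ty":0,"tz":0,"fingers":0.06}]'
python3 -m creep '[{"ax":0,"ay":0,"az":0,"tx":0,"ty":0,"tz":0,"fingers":0.06},{"ax":0,"ay":0,"az":0,"tx":-0.01,"ty":0,"tz":0,"fingers":0.06},{"ax":0,"ay":0,"az":0,"tx":-0.03,"ty":0,"tz":0,"fingers":0.06},{"ax":0,"ay":0,"az":0,"tx":-0.07,"ty":0,"tz":0,"fingers":0.06},{"ax":0,"ay":0,"az":0,"tx":-0.11,"ty":0,"tz":0,"fingers":0.06}]'
python3 -m creep '[{"ax":0,"ay":0,"az":0,"tx":0,"ty":0,"tz":-0.045,"fingers":0.06},{"ax":0,"ay":0,"az":0,"tx":0,"ty":0,"tz":-0.09,"fingers":0.06},{"ax":0,"ay":0,"az":0,"tx":0,"ty":-0.01,"tz":-0.135,"fingers":0.06},{"ax":0,"ay":0,"az":0,"tx":0,"ty":-0.02,"tz":-0.18,"fingers":0.06},{"ax":0,"ay":0,"az":0,"tx":0,"ty":-0.035,"tz":-0.225,"fingers":0.06}]'
python3 - <<'E'
from h import *
plan([.494,-.187,.1],180)
o=[]
for n,b in(('side',(240,320,120,190)),('top',(195,275,165,235))):
    c=cap(n); im=c['pixels'][b[2]:b[3],b[0]:b[1]]; o.append(cv2.resize(im,None,fx=5,fy=5,interpolation=cv2.INTER_CUBIC))
    C=cloud(c)[b[2]:b[3],b[0]:b[1]].reshape(-1,3); k=np.hypot(*(C[:,:2]-[.455,.12]).T)<.045
    for lo,hi in((.045,.058),(.06,.075)):
        g=C[k&(C[:,2]>lo)&(C[:,2]<hi)]; print(n,len(g),g.mean(0),g.min(0),g.max(0))
cv2.imwrite('pics/a8.png',np.hstack(o))
E
```

```text
time_s: 10.25
tcp_pos: [0.4546, 0.1208, 0.0549]
eef_rot: [125.1, 90.0, -145.0]
contact_force: [0.2, -0.5, 0.7]
gripper_width: 0.0597
time_s: 10.75
tcp_pos: [0.4542, 0.1205, 0.1667]
eef_rot: [135.1, 89.9, -134.9]
contact_force: [1.5, 0.0, -0.6]
gripper_width: 0.0599
time_s: 11.25
tcp_pos: [0.4894, -0.1059, 0.1664]
eef_rot: [-79.9, 89.9, 10.1]
contact_force: [1.1, 0.7, 1.2]
gripper_width: 0.0601
t 11.25 P [ 0.4894 -0.1059  0.1664] shift mm [ 66.4  -4.5 -81.2] jaw yaw -180.0 x [ 0.002  0.    -1.   ] w 0.0601 F [1.1 0.7 1.2]
turn [0.   0.02 0.09]
side 107 [0.44555708 0.10519158 0.04965742] [0.41858126 0.08063736 0.0451616 ] [0.4813088  0.1457959  0.05716078]
side 26 [0.45310122 0.11373913 0.0632092 ] [0.43395779 0.09521337 0.06045751] [0.46646364 0.14180124 0.06608922]
top 141 [0.44827939 0.11718772 0.05126429] [0.41773893 0.08666755 0.04507851] [0.48967675 0.15692359 0.05752904]
top 99 [0.45409416 0.1216351  0.06651925] [0.43029811 0.09865759 0.06023583] [0.48350822 0.15073786 0.07372729]
```

View pics/a8.png

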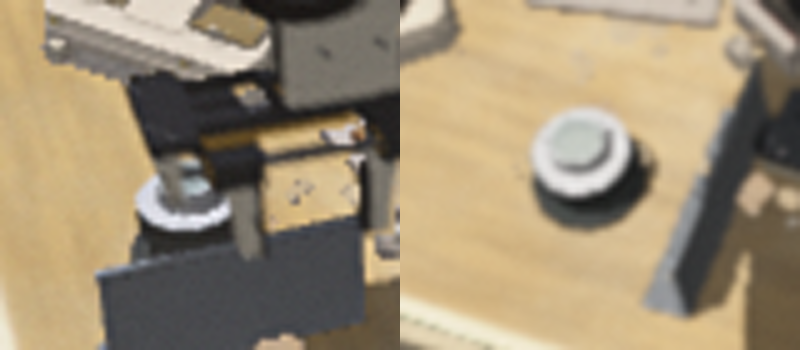

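```bash
python3 -m creep '[{"ax":0,"ay":0,"az":0,"tx":0.005,"ty":-0.001,"tz":-0.035,"fingers":0.06},{"ax":0,"ay":0,"az":0,"tx":0.02,"ty":-0.003,"tz":-0.07,"fingers":0.06},{"ax":0,"ay":0,"az":0,"tx":0.05,"ty":-0.004,"tz":-0.081,"fingers":0.06},{"ax":0,"ay":0,"az":0,"tx":0.08,"ty":-0.004,"tz":-0.081,"fingers":0.06},{"ax":0,"ay":0,"az":0,"tx":0.095,"ty":-0.004,"tz":-0.081,"fingers":0.06}]'
python3 - <<'E'
from h import *
plan([.4935,-.187,.1],180)
o=[]
for n,b in(('side',(273,353,180,250)),('top',(270,350,175,245))):
    c=cap(n); im=c['pixels'][b[2]:b[3],b[0]:b[1]]; o.append(cv2.resize(im,None,fx=5,fy=5,interpolation=cv2.INTER_CUBIC)); print(n,proj(c,tool()[0]))
cv2.imwrite('pics/b1.png',np.hstack(o))
c=cap('side');b=(240,320,120,190);d=cap('top');e=(195,275,165,235)
cv2.imwrite('pics/b1s.png',np.hstack([cv2.resize(x['pixels'][q[2]:q[3],q[0]:q[1]],None,fx=5,fy=5,interpolation=cv2.INTER_CUBIC) for x,q in((c,b),(d,e))]))
E
```

```text
time_s: 11.85
tcp_pos: [0.492, -0.1853, 0.0683]
eef_rot: [81.5, 89.8, 171.4]
contact_force: [-0.3, -0.0, -0.1]
gripper_width: 0.06
t 11.85 P [ 0.492  -0.1853  0.0683] shift mm [-31.7  -1.4  -1.7] jaw yaw 179.87 x [-0.003  0.    -1.   ] w 0.06 F [-0.3 -0.  -0.1]
turn [-0.13  0.02 -0.16]
side (np.float64(311.20612803327697), np.float64(208.76464290707372))
top (np.float64(309.99471864175354), np.float64(208.74483539699705))
```

View pics/b1.png

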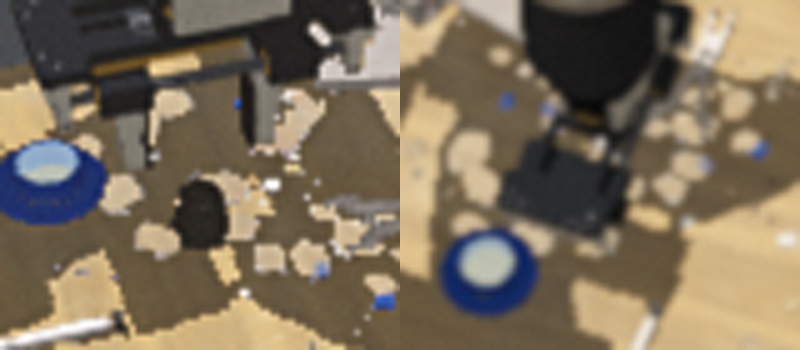

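View pics/b1s.png

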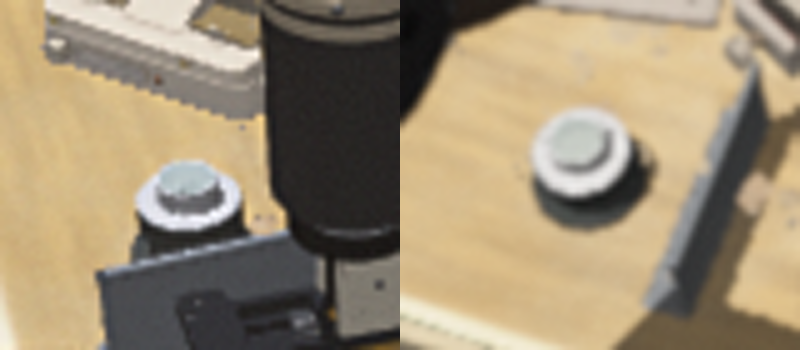

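```bash
python3 -m creep '[{"ax":0,"ay":0,"az":0,"tx":0.02,"ty":-0.001,"tz":-0.0017,"fingers":0.06},{"ax":0,"ay":0,"az":0,"tx":0.04,"ty":-0.001,"tz":-0.0017,"fingers":0.06},{"ax":0,"ay":0,"az":0,"tx":0.054,"ty":-0.001,"tz":-0.0017,"fingers":0.06},{"ax":0,"ay":0,"az":0,"tx":0.062,"ty":-0.001,"tz":-0.0017,"fingers":0.06},{"ax":0,"ay":0,"az":0,"tx":0.064,"ty":-0.001,"tz":-0.0017,"fingers":0.06}]'
python3 - <<'E'
from h import *
plan([.4935,-.187,.004],180)
o=[]
for n,b in(('side',(273,353,180,250)),('top',(270,350,175,245))):
    c=cap(n); im=c['pixels'][b[2]:b[3],b[0]:b[1]]; o.append(cv2.resize(im,None,fx=5,fy=5,interpolation=cv2.INTER_CUBIC)); print(n,proj(c,tool()[0]))
cv2.imwrite('pics/b2.png',np.hstack(o))
E
```

```text
time_s: 12.55
tcp_pos: [0.495, -0.1866, 0.0065]
eef_rot: [-101.6, 90.0, -11.6]
contact_force: [0.0, 0.4, -0.4]
gripper_width: 0.0599
t 12.55 P [ 0.495  -0.1866  0.0065] shift mm [ 2.5  1.5 -0.4] jaw yaw 179.99 x [ 0.001 -0.    -1.   ] w 0.0599 F [ 0.   0.4 -0.4]
turn [-0.01 -0.01  0.03]
side (np.float64(313.0047648899505), np.float64(223.4612894672256))
top (np.float64(311.43848046667324), np.float64(215.594429298658))
```

View pics/b2.png

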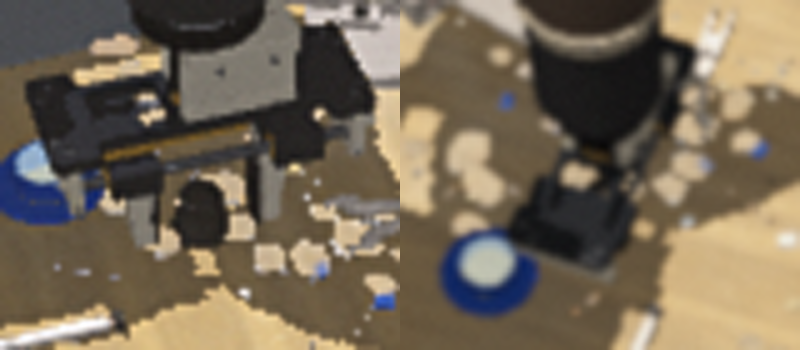

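```bash
python3 -m creep '[{"ax":0,"ay":0,"az":0,"tx":0.002,"ty":0.001,"tz":0,"fingers":0.06},{"ax":0,"ay":0,"az":0,"tx":0.002,"ty":0.001,"tz":0,"fingers":0.02},{"ax":0,"ay":0,"az":0,"tx":0.002,"ty":0.001,"tz":0,"fingers":0.02},{"ax":0,"ay":0,"az":0,"tx":0.002,"ty":0.001,"tz":0,"fingers":0.02},{"ax":0,"ay":0,"az":0,"tx":0.002,"ty":0.001,"tz":0,"fingers":0.02}]' 20
python3 -m creep '[{"ax":0,"ay":0,"az":0,"tx":0,"ty":0,"tz":0,"fingers":0.02},{"ax":0,"ay":0,"az":0,"tx":0,"ty":0,"tz":0,"fingers":0.02},{"ax":0,"ay":0,"az":0,"tx":-0.01,"ty":0,"tz":0,"fingers":0.02},{"ax":0,"ay":0,"az":0,"tx":-0.025,"ty":0,"tz":0,"fingers":0.02},{"ax":0,"ay":0,"az":0,"tx":-0.04,"ty":0,"tz":0,"fingers":0.02}]'
python3 - <<'E'
from h import *
plan([.4935,-.187,.004],180)
o=[]
for n,b in(('side',(273,353,170,240)),('top',(270,350,175,245))):
    c=cap(n); im=c['pixels'][b[2]:b[3],b[0]:b[1]]; o.append(cv2.resize(im,None,fx=5,fy=5,interpolation=cv2.INTER_CUBIC)); print(n,proj(c,tool()[0]))
cv2.imwrite('pics/b3.png',np.hstack(o))
E
```

```text
time_s: 13.15
tcp_pos: [0.4936, -0.1868, 0.0042]
eef_rot: [-97.8, 90.0, -7.8]
contact_force: [-0.3, -0.8, -0.7]
gripper_width: 0.0348
time_s: 13.65
tcp_pos: [0.4933, -0.1868, 0.0449]
eef_rot: [96.0, 90.0, -174.0]
contact_force: [0.5, -0.5, -0.5]
gripper_width: 0.0345
t 13.65 P [ 0.4933 -0.1868  0.0449] shift mm [40.9 -0.2 -0.2] jaw yaw 179.97 x [-0.001 -0.    -1.   ] w 0.0345 F [ 0.5 -0.5 -0.5]
turn [-0.03 -0.   -0.03]
side (np.float64(312.7353245614729), np.float64(213.74378086253296))
top (np.float64(311.0650568298829), np.float64(210.90326719023474))
```

View pics/b3.png

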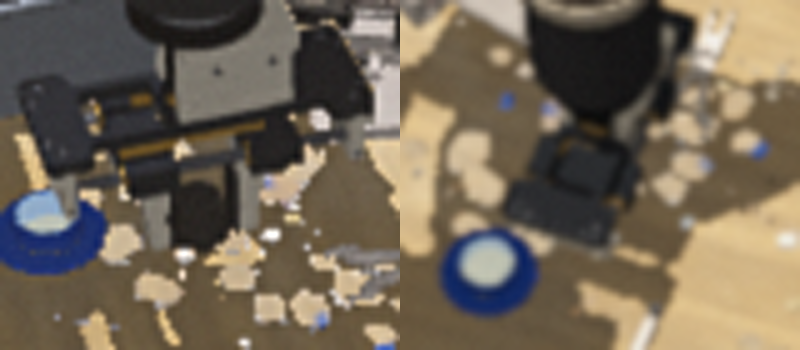

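```bash
python3 -m creep '[{"ax":0,"ay":0,"az":0,"tx":-0.03,"ty":0,"tz":0,"fingers":0.02},{"ax":0,"ay":0,"az":0,"tx":-0.06,"ty":0,"tz":0,"fingers":0.02},{"ax":0,"ay":0,"az":0,"tx":-0.085,"ty":0.004,"tz":0.02,"fingers":0.02},{"ax":0,"ay":0,"az":0,"tx":-0.11,"ty":0.008,"tz":0.05,"fingers":0.02},{"ax":0,"ay":0,"az":0,"tx":-0.12,"ty":0.012,"tz":0.08,"fingers":0.02}]'
python3 -m creep '[{"ax":0,"ay":0,"az":0,"tx":0,"ty":0.005,"tz":0.03,"fingers":0.02},{"ax":0,"ay":0,"az":0,"tx":0,"ty":0.01,"tz":0.06,"fingers":0.02},{"ax":0,"ay":0,"az":0,"tx":0,"ty":0.015,"tz":0.09,"fingers":0.02},{"ax":0,"ay":0,"az":0,"tx":0,"ty":0.02,"tz":0.12,"fingers":0.02},{"ax":0,"ay":0,"az":0,"tx":0,"ty":0.025,"tz":0.15,"fingers":0.02}]'
python3 - <<'E'
from h import *
plan([.4547,.1205,.12],180)
E
```

```text
time_s: 14.25
tcp_pos: [0.4822, -0.1062, 0.1663]
eef_rot: [-86.5, 89.8, 3.4]
contact_force: [0.7, 0.4, 0.1]
gripper_width: 0.0351
time_s: 14.75
tcp_pos: [0.456, 0.0443, 0.164]
eef_rot: [43.4, 90.0, 133.3]
contact_force: [1.0, 0.0, -0.0]
gripper_width: 0.0348
t 14.75 P [0.456  0.0443 0.164 ] shift mm [44.   1.3 76.2] jaw yaw 179.95 x [-0.  0. -1.] w 0.0348 F [ 1.  0. -0.]
turn [-0.05  0.01 -0.01]
```

```bash
python3 -m creep '[{"ax":0,"ay":0,"az":0,"tx":0,"ty":0.001,"tz":0.025,"fingers":0.02},{"ax":0,"ay":0,"az":0,"tx":0.005,"ty":0.001,"tz":0.05,"fingers":0.02},{"ax":0,"ay":0,"az":0,"tx":0.02,"ty":0.001,"tz":0.07,"fingers":0.02},{"ax":0,"ay":0,"az":0,"tx":0.035,"ty":0.001,"tz":0.076,"fingers":0.02},{"ax":0,"ay":0,"az":0,"tx":0.045,"ty":0.001,"tz":0.076,"fingers":0.02}]'
python3 -m creep '[{"ax":0,"ay":0,"az":0,"tx":0,"ty":0,"tz":0,"fingers":0.02},{"ax":0,"ay":0,"az":0,"tx":0,"ty":0,"tz":0,"fingers":0.02}]'
python3 - <<'E'
from h import *
plan([.4547,.1205,.12],180)
im=cv2.imread('pics/b1s.png'); pale=lambda h:(h[...,2]>115)&((h[...,1]<45)|((h[...,0]>60)&(h[...,1]<80)))
for n,x0,org in(('side',0,(240,120)),('top',400,(195,165))):
    c=cap(n); h=cv2.cvtColor(im[:,x0:x0+400],cv2.COLOR_BGR2HSV).astype(int); m=pale(h).astype(np.uint8)
    L=blob(m,190,200) if n=='side' else blob(m,180,150)
    k=max(cv2.findContours(L,cv2.RETR_EXTERNAL,cv2.CHAIN_APPROX_NONE)[0],key=cv2.contourArea)[:,0]; k=(k+.5)/5-.5+org
    lo=k[:,1]>np.median(k[:,1]); print(n,k.min(0),k.max(0),fixr([onz(c,*p,.05) for p in k[lo]],.037),circ([onz(c,*p,.051) for p in k]))
o=[]
for n,b in(('side',(240,320,110,180)),('top',(195,275,155,225))):
    c=cap(n); o.append(cv2.resize(c['pixels'][b[2]:b[3],b[0]:b[1]],None,fx=5,fy=5,interpolation=cv2.INTER_CUBIC)); print(n,proj(c,tool()[0]))
cv2.imwrite('pics/b4.png',np.hstack(o))
E
```

```text
time_s: 15.25
tcp_pos: [0.4551, 0.1198, 0.118]
eef_rot: [115.7, 89.9, -154.3]
contact_force: [-0.2, -0.8, 0.4]
gripper_width: 0.0344
time_s: 15.45
tcp_pos: [0.4557, 0.1187, 0.1192]
eef_rot: [147.7, 90.0, -122.4]
contact_force: [0.5, 0.4, -0.2]
gripper_width: 0.0348
t 15.45 P [0.4557 0.1187 0.1192] shift mm [-0.8  1.   1.8] jaw yaw 179.94 x [-0. -0. -1.] w 0.0348 F [ 0.5  0.4 -0.2]
turn [-0.06 -0.03 -0.02]
side [266.6 151.6] [287.8 165.6] (array([0.45431456, 0.11667643]), np.float64(0.0005337327374426353)) (array([0.45462106, 0.11927364]), np.float64(0.03934736183765309), np.float64(0.002735016223968812), 250)
top [220.6 186. ] [241.  203.8] (array([0.45327995, 0.12263004]), np.float64(0.0004859235938569159)) (array([0.45404545, 0.12232587]), np.float64(0.03777811520465052), np.float64(0.0004518207046661841), 258)
side (np.float64(276.0325098330279), np.float64(141.9423480651909))
top (np.float64(228.33744232392178), np.float64(185.5771192196964))
```

View pics/b4.png

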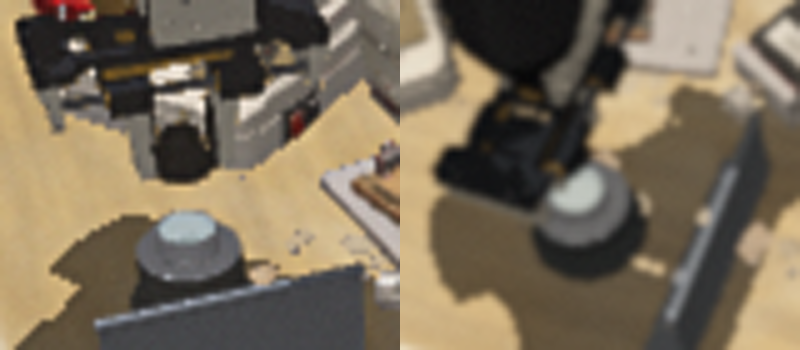

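```bash
cat > m.py <<'E'
from h import *
P=tool()[0]; zf=P[2]-.0042; print(P)
c=cap('side'); s=8; u0,u1,v0,v1=262,296,128,int(proj(c,[P[0],P[1]-.03,zf])[1])+2
im=cv2.resize(c['pixels'][v0:v1,u0:u1],None,fx=s,fy=s,interpolation=cv2.INTER_CUBIC)
V=im.max(2).astype(int); q=[]
for u in np.arange(272,283,.5):
    col=V[:,int((u-u0+.5)*s)]; lo=np.where(col<75)[0]
    if len(lo) and lo[-1]<len(col)-1:
        j=lo[-1]
        while j<len(col) and col[j]<110: j+=1
        q.append((u,(j+.5)/s-.5+v0))
W=np.array([onz(c,*p,zf) for p in q]); print(np.array(q)[::4].round(2).tolist()); print('loupe foot side (R19):',fixr(W,.019),circ(W))
E
python3 m.py
```

```text
[0.45607632 0.11902882 0.11972479]
[[272.0, 145.69], [274.0, 146.19], [276.0, 146.31], [278.0, 146.06], [280.0, 145.19], [282.0, 143.44]]
loupe foot side (R19): (array([0.4558597 , 0.11773462]), np.float64(0.000706516169393558)) (array([0.455624  , 0.11953417]), np.float64(0.02056143332299619), np.float64(0.0002542796009423494), 19)
```

```bash
python3 -m creep '[{"ax":0,"ay":0,"az":0,"tx":0.012,"ty":0.001,"tz":0.0005,"fingers":0.02},{"ax":0,"ay":0,"az":0,"tx":0.022,"ty":0.001,"tz":0.0005,"fingers":0.02},{"ax":0,"ay":0,"az":0,"tx":0.03,"ty":0.001,"tz":0.0005,"fingers":0.02},{"ax":0,"ay":0,"az":0,"tx":0.033,"ty":0.001,"tz":0.0005,"fingers":0.02},{"ax":0,"ay":0,"az":0,"tx":0.035,"ty":0.001,"tz":0.0005,"fingers":0.02}]'
python3 -m creep '[{"ax":0,"ay":0,"az":0,"tx":0.001,"ty":0,"tz":0,"fingers":0.02},{"ax":0,"ay":0,"az":0,"tx":0.001,"ty":0,"tz":0,"fingers":0.02},{"ax":0,"ay":0,"az":0,"tx":0.001,"ty":0,"tz":0,"fingers":0.02}]'
python3 - <<'E'
from h import *
plan([.4548,.119,.0822],180)
o=[]
for n,b in(('side',(240,320,110,180)),('top',(195,275,155,225))):
    c=cap(n); o.append(cv2.resize(c['pixels'][b[2]:b[3],b[0]:b[1]],None,fx=5,fy=5,interpolation=cv2.INTER_CUBIC)); print(n,proj(c,[.4545,.12,.068]),proj(c,[.4548,.12,.078]))
cv2.imwrite('pics/b5.png',np.hstack(o))
E
```

```text
time_s: 16.2
tcp_pos: [0.4546, 0.1196, 0.0837]
eef_rot: [137.4, 90.0, -132.6]
contact_force: [-0.1, 0.5, -0.5]
gripper_width: 0.0355
time_s: 16.5
tcp_pos: [0.4548, 0.1198, 0.0833]
eef_rot: [-57.0, 90.0, 33.0]
contact_force: [0.2, -0.0, 1.6]
gripper_width: 0.0351
t 16.5 P [0.4548 0.1198 0.0833] shift mm [ 1.1  0.  -0.8] jaw yaw 179.97 x [ 0.  0. -1.] w 0.0351 F [ 0.2 -0.   1.6]
turn [-0.03  0.01  0.02]
side (np.float64(276.662695150548), np.float64(154.50991088698132)) (np.float64(276.52784906303833), np.float64(152.09708190959213))
top (np.float64(230.46186661034045), np.float64(192.7087364592083)) (np.float64(230.01286286660365), np.float64(191.34272474443935))
```

View pics/b5.png

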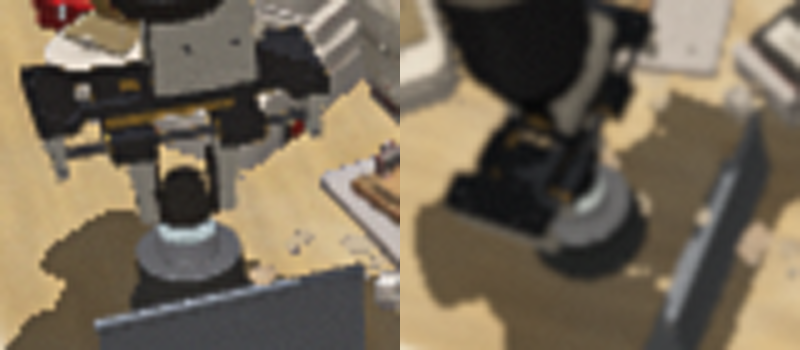

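```bash
python3 - <<'E'
from h import *
o=[]
c=cap('side'); b=(262,292,136,172); im=cv2.resize(c['pixels'][b[2]:b[3],b[0]:b[1]],None,fx=16,fy=16,interpolation=cv2.INTER_NEAREST)
th=np.linspace(0,2*np.pi,60)
cv2.imwrite('pics/b6.png',im)
for u in (275,276,277,278): print(u,[tuple(c['pixels'][v,u]) and int(c['pixels'][v,u].max()) for v in range(148,168)])
print('near-edge rows: foot',proj(c,[.4548,.1198-.019,.0791]),'window',proj(c,[.4545,.12-.0195,.068]),'neck',proj(c,[.4545,.12-.022,.068]),'flange',proj(c,[.4545,.12-.037,.050]))
E
```

```text
275 [37, 39, 35, 39, 38, 36, 38, 86, 201, 196, 144, 104, 103, 103, 106, 109, 107, 110, 58, 44]
276 [39, 37, 40, 39, 39, 36, 33, 74, 196, 183, 138, 107, 103, 107, 118, 104, 105, 108, 59, 42]
277 [38, 39, 38, 38, 40, 40, 39, 87, 195, 182, 141, 105, 106, 105, 114, 106, 107, 107, 55, 43]
278 [37, 39, 40, 41, 40, 35, 38, 91, 190, 182, 139, 101, 103, 104, 103, 108, 107, 110, 57, 44]
near-edge rows: foot (np.float64(277.7348951484605), np.float64(154.8838227496093)) window (np.float64(277.9087947032223), np.float64(157.6199148522243)) neck (np.float64(278.0702567085452), np.float64(158.02289026114119)) flange (np.float64(279.4262926946522), np.float64(164.7529931164359))
```

View pics/b6.png

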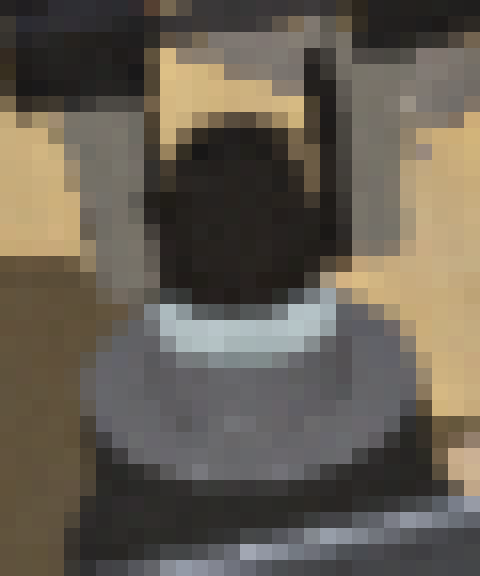

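```bash
python3 -m creep '[{"ax":0,"ay":0,"az":0,"tx":0.0005,"ty":0,"tz":0,"fingers":0.02},{"ax":0,"ay":0,"az":0,"tx":0.0005,"ty":0,"tz":0,"fingers":0.02},{"ax":0,"ay":0,"az":0,"tx":0.0005,"ty":0,"tz":0,"fingers":0.02},{"ax":0,"ay":0,"az":0,"tx":0.0005,"ty":0,"tz":0,"fingers":0.02},{"ax":0,"ay":0,"az":0,"tx":0.0005,"ty":0,"tz":0,"fingers":0.02}]'
python3 - <<'E'
from h import *
c=cap('side'); cv2.imwrite('pics/end.png',c['pixels'])
plan([.4548,.1195,.0822],180); print(tool()[2]['qd'].round(2))
for u in (276,278): print([int(c['pixels'][v,u].max()) for v in range(152,168)])
E
```

```text
time_s: 17.15
tcp_pos: [0.4547, 0.1197, 0.0826]
eef_rot: [140.8, 90.0, -129.2]
contact_force: [-0.6, 0.2, -0.9]
gripper_width: 0.0349
t 17.2 P [0.4547 0.1197 0.0826] shift mm [ 0.4 -0.1 -0.2] jaw yaw 179.96 x [-0.  0. -1.] w 0.0348 F [ 0.8 -0.2  0. ]
turn [-0.04  0.   -0.  ]
[-0.08 -0.01 -0.03  0.01  0.04 -0.09]
[42, 35, 31, 72, 197, 186, 139, 107, 101, 106, 118, 108, 104, 108, 58, 44]
[39, 36, 31, 78, 190, 183, 140, 100, 104, 103, 107, 109, 107, 110, 56, 43]
```

View pics/end.png

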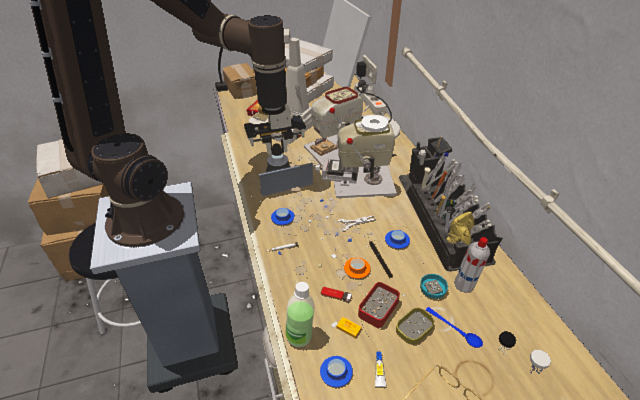

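The driver (285,247), pliers (357,220) and marker (380,258) are where they started. The loupe is held still over the cover at about (277,150).

```bash
python3 -c "
from plant import order; print(order.close_job())"
```

```text
the job is handed in; nothing more can be done
None
```

The cover is on the stand's cup and released, and I handed the job in at about 17 s with the loupe held upright over its window. No verdict was reported.

- **Cover:** I gripped it by the neck, carried it over the screen and lowered it until it met about 13 N. At that point its underside was about 5 mm below the rim. Pictures from both cameras after release show it seated and level.
- **Loupe:** it is gripped at about 35 mm opening with the wide end down. By arm position the foot is about 10–11 mm above the window. In the side view it lines up with the window to about 1 mm. Joint speeds were near zero, and the force readings stayed within noise.
- **Other things:** the screwdriver, marker and pliers look unmoved in the last picture. I felt no bump on the screen or stand, and the only contact force was from seating the cover.
- **Disagreement:** the two cameras differ by 4–6 mm in y, beyond the stated 2 mm calibration. I therefore centred the loupe on same-view comparisons and the arm's position at release. In the final pose the loupe was hidden from the top camera, so only the side view confirms its centring.
- **Refused command:** the first move was rejected as invalid because its rows left out some keys. Nothing moved, and I sent it again with all keys.

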